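# Kit two gearbox shafts on their posts

### The arm

A 7-joint arm with a two-finger parallel gripper is mounted at the origin on the work surface; the furniture and walls round the work are solid. World frame = base frame: x ahead of the robot, y to its left, z up, the work surface at z = 0. Lengths are in m, angles in rad, forces in N, time in s.
With the tool pointing down it reaches from about 0.35 to 0.9 m from the base axis. Payload 8.1 kg.
Tool frame: the origin (TCP) lies at the very end of the fingers, on their centre line; the grasp point (between the pads) lies behind it (hold_point_z is the y of the grasp point in the tool frame, in m); y points along the fingers, z is the direction in which the jaws open and shut, and the axes are right-handed (so a half turn about y gives the same grasp; the last joint's range is limited). The gripper opens to 85 mm and grips with 20 to 120 N. Pads are 22 mm wide; open, the fingers measure 114 mm over their backs; the gripper's body (76 mm by 85 mm) begins 54 mm behind the grasp point. The pads swing forward as they close: fully open they stand 13 mm farther back than shut.
Start: joints at [-1.356, 0.434, 0.025, 1.573, -0.012, 1.134, -0.075], TCP at [0.195, 0.594, 0.231] pointing down, gripper open.
Joint ranges: [-2.62, 2.62], [-0.44, 2.09], [-1.27, 1.32], [0.08, 2.57], [-1.32, 4.46], [0.12, 2], [-2.74, 2.74]. Speed limits (rad/s): [2.22, 2.22, 3.01, 3.01, 3.14, 3.14, 3.14].

### API

Orientations are given as a unit quaternion [w, x, y, z].
In Python, from bench import * gives the robot as it stands. The module is installed in compiled form; this text tells all that it offers.
- The arm moves only by the shell command python3 -m handwheel 'ROWS' [FORCE]. ROWS is JSON, a list of rows, each a list of 7 numbers: the turn, a rotation vector about the tool's x, y, z in rad, then the shift along the tool's x, y, z in m, then the opening, from 0 (shut) to 1 (fully open). In form: [[rx, ry, rz, x, y, z, fingers], ...]. A call has 1 to 5 rows; each row shifts and turns the commanded pose from where the row before left it, along the tool's axes as they then stand; what a row does not reach is not made up. A row lasts 1/8 s, in which the tool goes at most 62.5 mm and 10.7 degrees, less where a joint would pass 70% of its speed; a pose out of reach is approached as far as the arm can. A call with a gripper value outside its range is refused whole. The fingers move at their own pace and stop on an object; FORCE is the grip in N (left out, the last holds). Time passes only in rows, so rows that do not move let the fingers close. It gives the time, the measured TCP pose, the force and the opening at its end, in the units of the state.
- state(): the state, without advancing time (a new reading comes with each control period).
- read_camera(name): name is "scene" or "top" or "wrist"; returns a dict with "image" (480x640x3 uint8, red, green, blue), "camera_matrix" (3x3 intrinsics, pixels), "rvec" (rotation vector, rad) and "tvec" (3), from world to camera coordinates, as OpenCV has them. Camera axes: x right, y down, z forward; pixel columns grow to the right and rows downward; lengths in m; the calibration is good to about 2 mm. A picture is of the moment at which its call begins. There is no depth.
- finish_job(): hands the job in, once; it reports no verdict.
The state is a dict: "t": time; "joints": joint angles; "qvel": joint speeds; "tau": joint torques, N m; "eef_pos": TCP position; "orientation": TCP orientation; "contact_force": force on the tool from outside, world axes, zero at the start; "ft_torque": the same for the moment, N m; "gripper_width": finger opening in m.
Only numpy, scipy, OpenCV 4.12 (cv2) and the standard library are available. Lean on these libraries where they do the work, as an engineer would, in place of code of your own. Each camera call takes 0.05 s, during which the arm holds its last target. There are 200 camera calls.

### The job

Kit the gearbox parts on the two upright posts in order of assembly. On the post with the red base, thread the steel gear first, down flat on the base, and then the brass spacer flat on top of it; on the post with the white base, the ball bearing first and then the blue nylon ring flat on top of it. Leave the oil bottle, the carton and the V-block where they stand.

Things in the scene. Friction and masses are not known exactly. Their poses are not given: they have to be found in the camera images.
- post_red: Kitting post, fixed to the table: square red base plate 80 x 80 x 12 mm with an upright round steel pin 16 mm in diameter at its centre; the pin's tip tapers from 50 mm to 64 mm above the table. Origin: centre of the base's underside, on the pin's axis, z up.
- post_white: Kitting post, fixed to the table: square white base plate 80 x 80 x 12 mm with an upright round steel pin 16 mm in diameter at its centre; the pin's tip tapers from 50 mm to 64 mm above the table. Origin: centre of the base's underside, on the pin's axis, z up.
- gear_wheel: Steel spur gear with 24 teeth, 60 mm over the teeth, 20 mm thick, through bore 26 mm, about 0.25 kg; round and plain to grip across the outside at any yaw. Lies flat. Origin: centre of its underside, z axis up along the bore.
- brass_spacer: Brass-coloured spacer sleeve with two turned grooves, 46 mm outside diameter, 24 mm high, through bore 26 mm, about 0.18 kg; round and plain to grip across the outside at any yaw. Lies flat. Origin: centre of its underside, z axis up along the bore.
- bearing: Ball bearing with bright steel outer and inner rings and a black seal between them, 54 mm outside diameter, 18 mm high, through bore 26 mm, about 0.16 kg; round and plain to grip across the outside at any yaw. Lies flat. Origin: centre of its underside, z axis up along the bore.
- nylon_ring: Blue nylon thrust ring with six small dark oil pockets, 58 mm outside diameter, 16 mm high, through bore 26 mm, about 0.06 kg; round and plain to grip across the outside at any yaw. Lies flat. Origin: centre of its underside, z axis up along the bore.
- oil_bottle: Bystander, loose: cream oil bottle with a red spout, 38 mm in diameter, 112 mm high, standing. Origin: centre of its underside.
- carton: Bystander, loose: small flat cardboard carton, 55 x 85 x 22 mm (x, y, z). Origin: centre of its underside.
- v_block: Bystander, loose: grey steel V-block, 40 x 45 x 36 mm (x, y, z), with a V groove on top. Origin: centre of its underside.
Not all that is in view belongs to the job. Leave any orange, pink or turquoise look-alike of the bearing alone.

How it is judged:
By the outcome, as a careful person would: the job done as asked, in the order asked, and still so for the second after the job is handed in, with the robot touching nothing.
It also fails if it takes over 112 s, if anything falls off the work surface, if the arm or the gripper's body presses on something with over 40 N, if the wrist force passes 120 N, or if a joint passes its speed limit or range.

## Working session

There is one attempt and no reset: what is moved stays moved. The work goes in short steps, Python scripts to look and compute and a shell command to move; the robot and the scene stay as the last step left them, time stands still between calls to the robot, and variables do not carry over. Pictures are saved under pics/ and viewed, about 12 in all and at most 16, crops included, and the job is handed in when it is done.

```bash
mkdir -p pics
cat > h.py <<'E'
from bench import *
import numpy as np, cv2
from scipy.spatial.transform import Rotation as R
def cam(n,save=None):
    c=read_camera(n)
    if save: cv2.imwrite('pics/'+save,c['image'][:,:,::-1])
    return c
def ray(c,u,v,z):
    K=c['camera_matrix'];M=cv2.Rodrigues(np.array(c['rvec'],float))[0];t=np.array(c['tvec'],float).ravel()
    o=-M.T@t;d=M.T@np.linalg.inv(K)@np.array([u,v,1.]);return o+d*(z-o[2])/d[2]
def proj(c,P):
    return cv2.projectPoints(np.array(P,float).reshape(-1,1,3),np.array(c['rvec'],float),np.array(c['tvec'],float),np.array(c['camera_matrix'],float),None)[0].reshape(-1,2)
def tool(s=None):
    s=s or state();q=s['orientation'];return np.array(s['eef_pos']),R.from_quat([q[1],q[2],q[3],q[0]]).as_matrix()
def shift(target):
    p,M=tool();return (M.T@(np.array(target)-p)).round(4)
E
python3 - <<'E'
from h import *
for n in ['scene','top','wrist']: 
    c=cam(n,n+'0.png'); print(n,c['tvec'],ray(c,320,240,0))
s=state();print(s);print(tool()[1].round(3))
a=[cv2.imread(f'pics/{n}0.png') for n in ['scene','top','wrist']]
E
```

```text
scene [0.25231659 0.21175397 0.96395906] [ 0.51486124 -0.07741192  0.        ]
top [-0.00432265  0.49038048  1.04329448] [ 0.48802237 -0.00454283  0.        ]
wrist [-0.62451242 -0.03963952  0.37912498] [0.23446221 0.58196993 0.        ]
{'t': 0.15, 'joints': array([-1.35557825,  0.43505323,  0.02499384,  1.57388555, -0.01160544,
        1.13399685, -0.07507931]), 'qvel': array([-0.00139881, -0.00308961, -0.00093031, -0.00183927, -0.00094826,
       -0.00127436, -0.00072991]), 'tau': array([ 1.42307450e-03, -6.70885921e+01,  1.02581598e+00, -3.16449094e+01,
        1.55989401e-02,  8.97137274e-03, -3.99215219e-05]), 'eef_pos': array([0.19524318, 0.59331895, 0.23071348]), 'orientation': array([-0.69777104,  0.69861628, -0.11194444,  0.11188977]), 'contact_force': array([-0.51478593,  0.83351761, -1.15285206]), 'ft_torque': array([-0.00907964,  0.01779907,  0.01411075]), 'gripper_width': 0.08545384734247316}
[[ 0.95  -0.     0.313]
 [-0.313 -0.001  0.95 ]
 [ 0.    -1.    -0.001]]
```

View pics/top0.png

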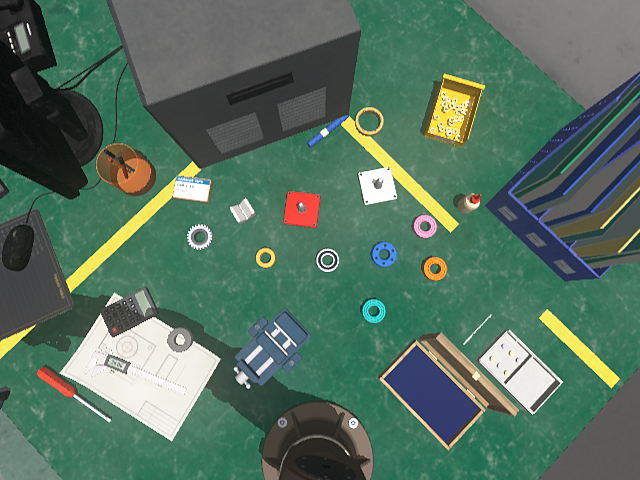

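View pics/scene0.png

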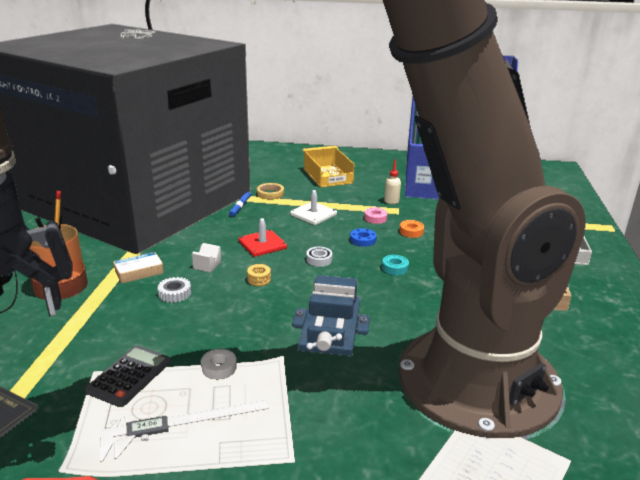

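The top view shows the gear at (200,237), the brass sleeve at (265,258), and the blue ring with pockets at (384,254). The red post is at (302,208) and the white post at (378,185).

Bearing candidates are (328,260) in steel and black, pink (425,226), orange (435,268), turquoise (374,310), and a plain grey ring at (180,340). Only (328,260) has bright rings with a black seal. I'll confirm that in a crop and measure.

```bash
cat > m.py <<'E'
from h import *
c=cam('top');im=c['image'];hsv=cv2.cvtColor(im,cv2.COLOR_RGB2HSV)
green=cv2.inRange(hsv,(65,60,20),(92,255,255)); fg=cv2.bitwise_not(green)
fg=cv2.morphologyEx(fg,cv2.MORPH_OPEN,np.ones((3,3)))
blue=cv2.inRange(hsv,(100,120,60),(125,255,255)); red=cv2.inRange(hsv,(0,180,80),(6,255,255))|cv2.inRange(hsv,(174,180,80),(180,255,255))
for n,u,v,z,m in [('gear',200,237,.02,fg),('brass',265,258,.024,fg),('bearing',328,260,.018,fg),('nylon',384,254,.016,blue),('red',302,208,.012,red),('white',378,185,.012,fg),('bottle',470,203,.05,fg),('carton',192,189,.022,fg),('vblock',242,210,.036,fg),('turq',374,310,.016,None),('pink',425,226,.016,fg),('orange',435,268,.016,fg),('vise',270,345,.05,None)]:
    if m is None: print(n,ray(c,u,v,z).round(3));continue
    w=np.zeros_like(m);w[v-32:v+32,u-32:u+32]=m[v-32:v+32,u-32:u+32]
    cs=cv2.findContours(w,cv2.RETR_EXTERNAL,cv2.CHAIN_APPROX_NONE)[0]
    k=min(cs,key=lambda k:-cv2.contourArea(k) if cv2.pointPolygonTest(k,(float(u),float(v)),True)>-8 else 0)
    (a,b),r=cv2.minEnclosingCircle(k); rr=cv2.minAreaRect(k)
    p=ray(c,*rr[0],z); print(n,np.round([a,b,r],1),np.round(rr[0],1),np.round(rr[1],1),round(rr[2]),p.round(4), 'circ',ray(c,a,b,z).round(4)[:2])
cv2.imwrite('pics/crop1.png',cv2.resize(im[160:340,160:440],None,fx=2.8,fy=2.8,interpolation=cv2.INTER_CUBIC)[:,:,::-1])
E
python3 m.py
```

```text
gear [199.9 236.6  13.2] [200.5 237. ] [24. 25.] 90 [0.4908 0.2745 0.02  ] circ [0.4918 0.2759]
brass [265.6 257.3  10.6] [265. 257.] [20. 20.] 90 [0.4444 0.1223 0.024 ] circ [0.4437 0.121 ]
bearing [327.  259.6  12. ] [327.  259.5] [23. 22.] 90 [ 0.4401 -0.0211  0.018 ] circ [ 0.4397 -0.0212]
nylon [384.  254.   12.7] [384. 254.] [24. 24.] 90 [ 0.4539 -0.1538  0.016 ] circ [ 0.4538 -0.1538]
red [301.5 209.1  22.4] [301.4 208.8] [33.3 32.9] 7 [0.5607 0.04   0.012 ] circ [0.5601 0.0396]
white [381.8 180.2  29.7] [383.2 176.2] [50.2 51.2] 80 [ 0.6413 -0.1548  0.012 ] circ [ 0.6313 -0.1512]
bottle [466.6 199.4  14.1] [466.5 203. ] [20. 27.] 90 [ 0.5688 -0.3393  0.05  ] circ [ 0.5772 -0.3399]
carton [191.5 182.   40.2] [191.5 182. ] [50. 63.] 90 [0.622  0.3008 0.022 ] circ [0.622  0.3008]
vblock [242.6 210.7  13.1] [242.4 211.1] [20.6 20.6] 58 [0.5499 0.1756 0.036 ] circ [0.5507 0.1752]
turq [ 0.325 -0.129  0.016]
pink [424.  225.5  12.8] [424.1 226.2] [23.7 24.1] 63 [ 0.52   -0.2487  0.016 ] circ [ 0.5216 -0.2484]
orange [434.3 268.3  12.6] [434.  268.5] [23. 24.] 90 [ 0.4208 -0.2691  0.016 ] circ [ 0.4214 -0.2699]
vise [0.248 0.104 0.05 ]
```

View pics/crop1.png

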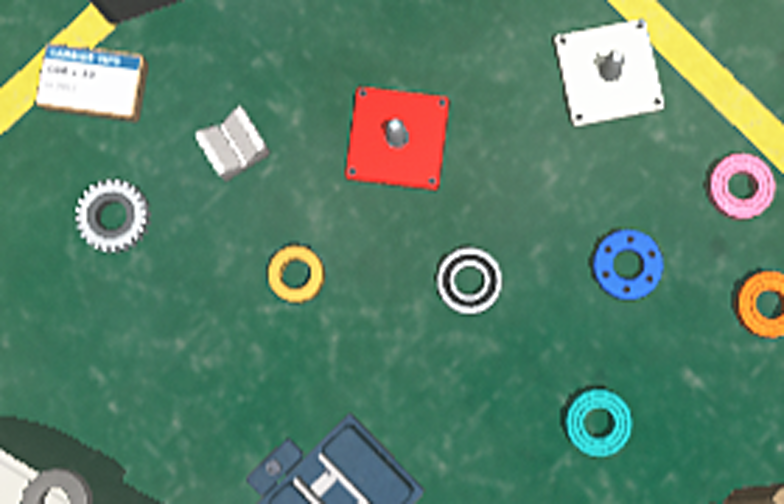

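View pics/wrist0.png

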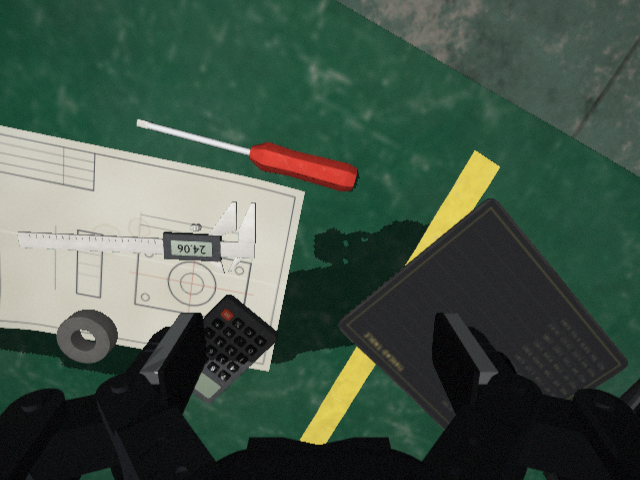

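The crop confirms the bearing: it has white outer and inner rings with a black seal, at crop (469,280). The white base's corners in the crop give a centre at about (377.5,185.7). Next I'll work out the shift to hover over the gear.

Run:
```python
import bench; print([x for x in dir(bench) if x[0]!='_'], getattr(bench,'hold_point_z',None))
from h import *
c=cam('top'); print('white',ray(c,377.5,185.7,.012)); 
print(shift([.491,.275,.17]))
```

```text
['IKError', 'finish_job', 'hold_point_z', 'read_camera', 'state'] -0.0187
white [ 0.61789076 -0.14091626  0.012     ]
[ 0.3804  0.0611 -0.2101]
```

```bash
python3 -m handwheel '[[0,0,0,0.0475,0.0076,-0.0263,1],[0,0,0,0.0475,0.0076,-0.0263,1],[0,0,0,0.0475,0.0076,-0.0263,1],[0,0,0,0.0475,0.0076,-0.0263,1],[0,0,0,0.0475,0.0076,-0.0263,1]]' 60
python3 -m handwheel '[[0,0,0,0.0475,0.0076,-0.0263,1],[0,0,0,0.0475,0.0076,-0.0263,1],[0,0,0,0.0475,0.0076,-0.0263,1],[0,0,0,0,0,0,1],[0,0,0,0,0,0,1]]'
python3 - <<'E'
from h import *
c=cam('wrist','w1.png'); print(shift([.491,.275,.05]),tool()[1].round(3)); print(proj(c,[[.491,.275,.02]]),proj(c,[tool()[0]]), c['tvec'])
E
```

```text
t: 0.88
eef_pos: [0.3809, 0.3932, 0.1932]
orientation: [0.698, -0.698, 0.112, -0.112]
contact_force: [0.7, 0.5, 0.1]
gripper_width: 0.085
t: 1.5
eef_pos: [0.4902, 0.2755, 0.1704]
orientation: [0.698, -0.698, 0.112, -0.112]
contact_force: [-0.9, 0.5, -0.3]
gripper_width: 0.0854
[ 0.0017  0.1205 -0.0009] [[ 0.95  -0.001  0.311]
 [-0.311  0.001  0.95 ]
 [-0.001 -1.     0.   ]]
[[317.7468585  222.62676365]] [[318.96556325 317.47008808]] [-0.41503356 -0.3819323   0.20504444]
```

View pics/w1.png

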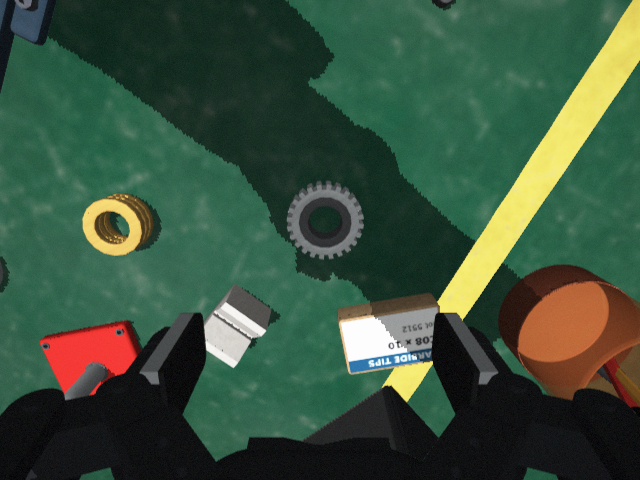

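The wrist view shows the gear's top face centred near (325,220), the brass sleeve at (114,226), and a clear path down between the V-block and the carton.

Run:
```python
from h import *
c=cam('wrist'); g=ray(c,325.5,219.5,.02); print(g, 'brass',ray(c,113.5,226,.024)); print(shift([g[0],g[1],.004]))
```

```text
[0.49008498 0.28223131 0.02      ] brass [0.44395676 0.12803449 0.024     ]
[-0.0012  0.1666  0.0054]
```

```bash
python3 -m handwheel '[[0,0,0,-0.001,0.045,0.003,1],[0,0,0,0,0.045,0,1],[0,0,0,0,0.045,0,1],[0,0,0,0,0.022,0,1],[0,0,0,0,0.008,0,1]]'
python3 -m handwheel '[[0,0,0,0,0.001,0,0.4],[0,0,0,0,0,0,0.2],[0,0,0,0,0,0,0],[0,0,0,0,0,0,0],[0,0,0,0,0,0,0]]' 60
python3 -m handwheel '[[0,0,0,0,0,0,0],[0,0,0,0,-0.02,0,0],[0,0,0,0,-0.04,0,0],[0,0,0,0,-0.04,0,0],[0,0,0,0,0,0,0]]'
python3 - <<'E'
from h import *
c=cam('wrist','w2.png'); print(tool()[0],shift([.5605,.04,.12]),proj(c,[tool()[0]]))
E
```

```text
t: 2.22
eef_pos: [0.489, 0.2792, 0.0044]
orientation: [-0.698, 0.699, -0.112, 0.11]
contact_force: [0.7, -0.1, 0.6]
gripper_width: 0.0852
t: 2.85
eef_pos: [0.491, 0.2793, 0.0062]
orientation: [0.699, -0.697, 0.111, -0.112]
contact_force: [-1.9, 0.7, 6.7]
gripper_width: 0.0565
t: 3.48
eef_pos: [0.4925, 0.2796, 0.1083]
orientation: [0.7, -0.696, 0.11, -0.114]
contact_force: [0.1, 0.3, -3.3]
gripper_width: 0.0568
[0.49131552 0.27888703 0.10628601] [ 0.1404 -0.0141 -0.2053] [[314.91652302 314.27826447]]
```

View pics/w2.png

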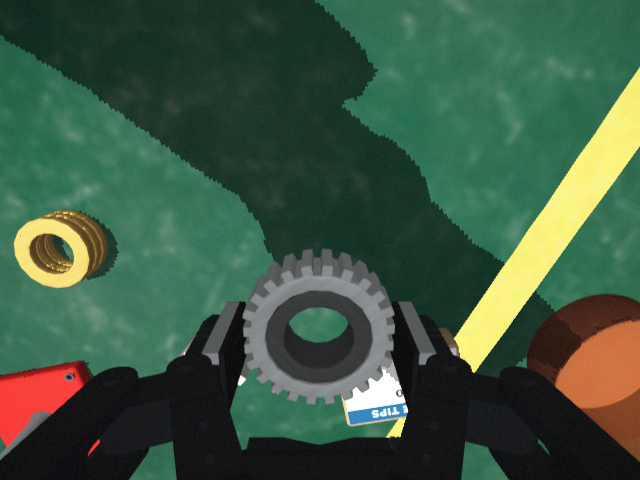

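The gear is held level, with its top face at about (318,337). I'll hover high over the red post so the wrist camera sees the pin beyond the gear.

```bash
python3 -m handwheel '[[0,0,0,0.028,-0.025,-0.041,0],[0,0,0,0.028,-0.025,-0.041,0],[0,0,0,0.028,-0.025,-0.041,0],[0,0,0,0.028,-0.025,-0.041,0],[0,0,0,0.028,-0.025,-0.041,0]]'
python3 -m handwheel '[[0,0,0,0,0,0,0],[0,0,0,0,0,0,0],[0,0,0,0,0,0,0]]'
python3 - <<'E'
from h import *
c=cam('wrist','w3.png'); print(tool()[0],tool()[1].round(3),shift([.5605,.04,.12]),proj(c,[[.5605,.04,.012],[.5605,.04,.064]]))
E
```

```text
t: 4.15
eef_pos: [0.5588, 0.0382, 0.2289]
orientation: [-0.698, 0.698, -0.113, 0.111]
contact_force: [1.3, 0.1, -3.5]
gripper_width: 0.0563
t: 4.53
eef_pos: [0.5585, 0.0412, 0.2282]
orientation: [-0.698, 0.698, -0.112, 0.11]
contact_force: [0.8, -0.8, -2.2]
gripper_width: 0.0564
[0.55860081 0.04118488 0.22841522] [[ 0.951 -0.002  0.31 ]
 [-0.31   0.     0.951]
 [-0.002 -1.    -0.   ]] [ 0.0024  0.1084 -0.0005] [[317.65045835 205.78838584]
 [317.4585934  220.12401548]]
```

View pics/w3.png

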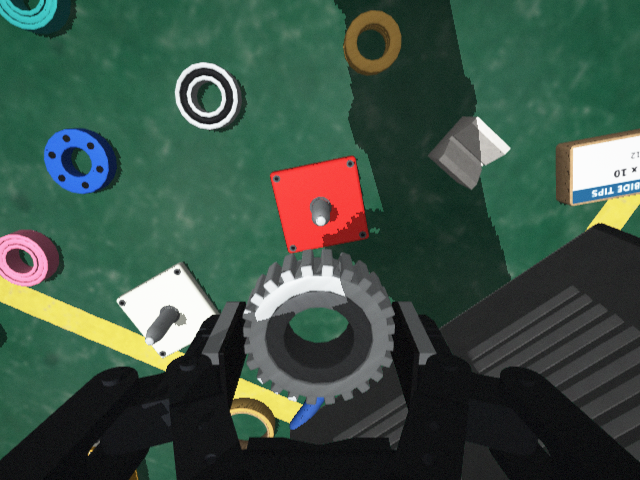

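The view shows the red pin tip at (320,220), the red base centre at about (320,203), and the gear's top face centre at about (319,338).

Run:
```python
from h import *
c=cam('wrist');p,M=tool(); t=ray(c,320,219.5,.064);b=ray(c,320,204,.012);g=ray(c,319,338,p[2]+.014)
print('tip',t,'base',b,'gear',g,'tcp',p); print('gear->tip tool',M.T@(t-g)); print('white tip',ray(c,152,340,.062),'nylon',ray(c,79,158,.016),'bearing',ray(c,207,94,.018),'brass',ray(c,372,41,.024))
```

```text
tip [0.56091115 0.04201342 0.064     ] base [0.55984904 0.04250916 0.012     ] gear [0.55883714 0.04177996 0.24264716] tcp [0.5587664  0.04104336 0.22864716]
gear->tip tool [0.00217653 0.17864361 0.00094085]
white tip [ 0.62067672 -0.13511477  0.062     ] nylon [ 0.45352195 -0.14716329  0.016     ] bearing [ 0.43974884 -0.01817138  0.018     ] brass [0.444597  0.1232469 0.024    ]
```

```bash
python3 -m handwheel '[[0,0,0,0.002,0.04,0.0005,0],[0,0,0,0,0.04,0,0],[0,0,0,0,0.04,0,0],[0,0,0,0,0.033,0,0],[0,0,0,0,0,0,0]]'
python3 -m handwheel '[[0,0,0,0,0.015,0,0],[0,0,0,0,0.015,0,0],[0,0,0,0,0.01,0,0],[0,0,0,0,0,0,0]]'
python3 - <<'E'
from h import *
print(shift([.5607,.0423,.018]))
c=cam('scene');im=c['image']; u,v=proj(c,[[.56,.042,.03]])[0].astype(int)
cv2.imwrite('pics/s1.png',cv2.resize(im[v-70:v+50,u-80:u+80],None,fx=4,fy=4)[:,:,::-1])
E
```

```text
t: 5.25
eef_pos: [0.5593, 0.0401, 0.0742]
orientation: [-0.698, 0.699, -0.113, 0.11]
contact_force: [-0.2, 0.2, -2.4]
gripper_width: 0.0565
t: 5.75
eef_pos: [0.561, 0.0395, 0.0358]
orientation: [-0.698, 0.698, -0.112, 0.111]
contact_force: [-0.3, -0.4, -2.8]
gripper_width: 0.0568
[-0.0011  0.0178  0.0026]
```

View pics/s1.png

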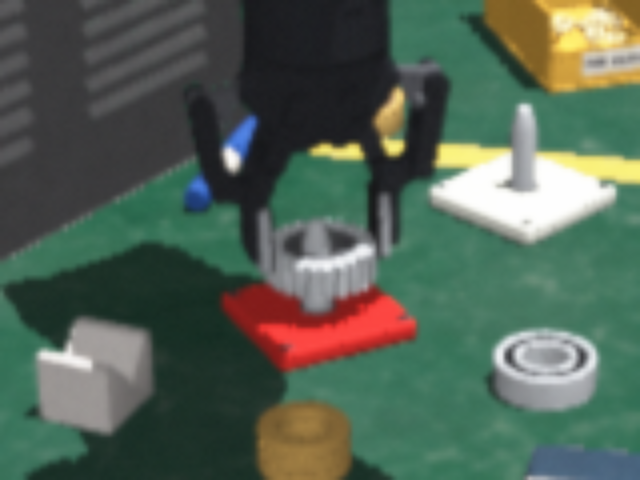

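The gear is threaded on the red pin with nothing touching. I'll lower it, release and rise.

```bash
python3 -m handwheel '[[0,0,0,-0.001,0.009,0.0015,0],[0,0,0,0,0.008,0,0],[0,0,0,0,0,0,0]]'
python3 -m handwheel '[[0,0,0,0,0,0,1],[0,0,0,0,0,0,1],[0,0,0,0,0,0,1],[0,0,0,0,0,0,1]]'
python3 -m handwheel '[[0,0,0,0,-0.03,0,1],[0,0,0,0,-0.055,0,1],[0,0,0,0,-0.055,0,1],[0,0,0,-0.04,-0.01,0.0125,1],[0,0,0,-0.045,0,0.0145,1]]'
python3 -m handwheel '[[0,0,0,-0.0445,0,0.0145,1],[0,0,0,0,0,0,1],[0,0,0,0,0,0,1]]'
python3 - <<'E'
from h import *
c=cam('wrist','w4.png'); print(tool()[0],shift([.4443,.1245,.007]),proj(c,[[.4443,.1245,.024]]))
E
```

```text
t: 6.18
eef_pos: [0.5607, 0.0413, 0.0189]
orientation: [-0.698, 0.698, -0.112, 0.112]
contact_force: [0.8, 0.3, -3.8]
gripper_width: 0.0565
t: 6.68
eef_pos: [0.5611, 0.0414, 0.0197]
orientation: [0.698, -0.698, 0.112, -0.112]
contact_force: [-0.1, -0.5, -1.0]
gripper_width: 0.0856
t: 7.3
eef_pos: [0.489, 0.094, 0.1709]
orientation: [0.699, -0.698, 0.111, -0.113]
contact_force: [0.2, 1.1, -0.4]
gripper_width: 0.0854
t: 7.68
eef_pos: [0.4515, 0.1211, 0.1698]
orientation: [0.698, -0.698, 0.112, -0.112]
contact_force: [0.2, -0.4, -0.0]
gripper_width: 0.0852
[0.45178592 0.12068726 0.16971664] [-0.0084  0.1627  0.0012] [[319.25715749 212.59623047]]
```

View pics/w4.png

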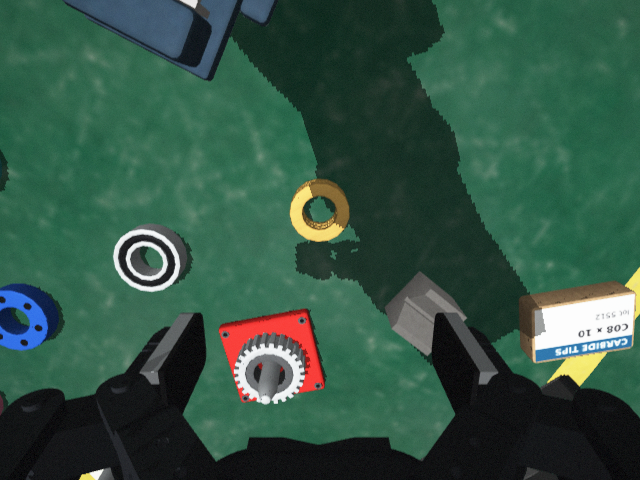

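The gear sits on the red base around the pin, at (268,374). The brass sleeve is at (320,211), as predicted. Going down on it.

```bash
python3 -m handwheel '[[0,0,0,-0.008,0.045,0.001,1],[0,0,0,0,0.045,0,1],[0,0,0,0,0.045,0,1],[0,0,0,0,0.02,0,1],[0,0,0,0,0.0065,0,1]]'
python3 -m handwheel '[[0,0,0,0,0,0,0.4],[0,0,0,0,0,0,0.2],[0,0,0,0,0,0,0],[0,0,0,0,0,0,0],[0,0,0,0,0,0,0]]' 60
python3 - <<'E'
from h import *
print(tool()[0])
E
python3 -m handwheel '[[0,0,0,0,0,0,0],[0,0,0,0,-0.02,0,0],[0,0,0,0,-0.05,0,0],[0,0,0,0,-0.05,0,0],[0,0,0,0,-0.05,0,0]]'
python3 -m handwheel '[[0,0,0,0.045,-0.02,-0.014,0],[0,0,0,0.046,-0.02,-0.0145,0],[0,0,0,0.045,-0.01,-0.014,0],[0,0,0,0,0,0,0],[0,0,0,0,0,0,0]]'
python3 - <<'E'
from h import *
c=cam('wrist','w5.png'); print(tool()[0],shift([.5607,.0422,.04]))
E
```

```text
t: 8.35
eef_pos: [0.4439, 0.1235, 0.0067]
orientation: [-0.698, 0.699, -0.113, 0.112]
contact_force: [0.3, -0.9, -0.3]
gripper_width: 0.0854
t: 8.98
eef_pos: [0.4445, 0.1248, 0.0094]
orientation: [0.699, -0.698, 0.111, -0.113]
contact_force: [-1.5, -1.2, 11.2]
gripper_width: 0.0434
[0.44454994 0.12481523 0.00943972]
t: 9.6
eef_pos: [0.4434, 0.1246, 0.1804]
orientation: [0.698, -0.698, 0.112, -0.112]
contact_force: [0.5, 1.9, -1.9]
gripper_width: 0.0432
t: 10.22
eef_pos: [0.5588, 0.0421, 0.228]
orientation: [0.698, -0.698, 0.112, -0.112]
contact_force: [-1.2, 0.7, -1.2]
gripper_width: 0.0437
[0.55846599 0.04268354 0.22786033] [0.0025 0.1879 0.0002]
```

View pics/w5.png

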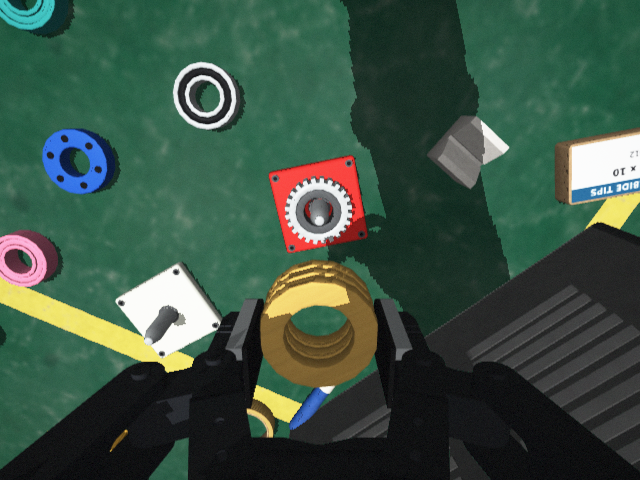

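Run:
```python
from h import *
c=cam('wrist');p,M=tool(); t=ray(c,319,219.5,.064);g=ray(c,319,331,p[2]+.0146)
print('tip',t,'brass',g,'tcp',p,M.T@(t-g))
```

```text
tip [0.56053179 0.04283738 0.064     ] brass [0.55568044 0.04421935 0.24245925] tcp [0.55841231 0.04289027 0.22785925] [5.24749470e-03 1.78453332e-01 1.47487203e-04]
```

```bash
python3 -m handwheel '[[0,0,0,0.0035,0.04,0,0],[0,0,0,0,0.045,0,0],[0,0,0,0,0.045,0,0],[0,0,0,0,0.01,0,0],[0,0,0,0,0,0,0]]'
python3 -m handwheel '[[0,0,0,0,0.012,0,0],[0,0,0,0,0.012,0,0],[0,0,0,0,0.008,0,0],[0,0,0,0,0,0,0]]'
python3 - <<'E'
from h import *
print(shift([.5607,.0423,.0415]))
c=cam('scene');im=c['image']; u,v=proj(c,[[.56,.042,.03]])[0].astype(int)
cv2.imwrite('pics/s2.png',cv2.resize(im[v-70:v+50,u-80:u+80],None,fx=4,fy=4)[:,:,::-1])
E
```

```text
t: 10.95
eef_pos: [0.5627, 0.0412, 0.0884]
orientation: [0.698, -0.698, 0.112, -0.111]
contact_force: [0.4, 0.3, -0.9]
gripper_width: 0.044
t: 11.45
eef_pos: [0.5624, 0.0406, 0.0553]
orientation: [-0.698, 0.698, -0.112, 0.112]
contact_force: [0.1, -0.4, -1.7]
gripper_width: 0.0434
[-0.0022  0.0138  0.0011]
```

View pics/s2.png

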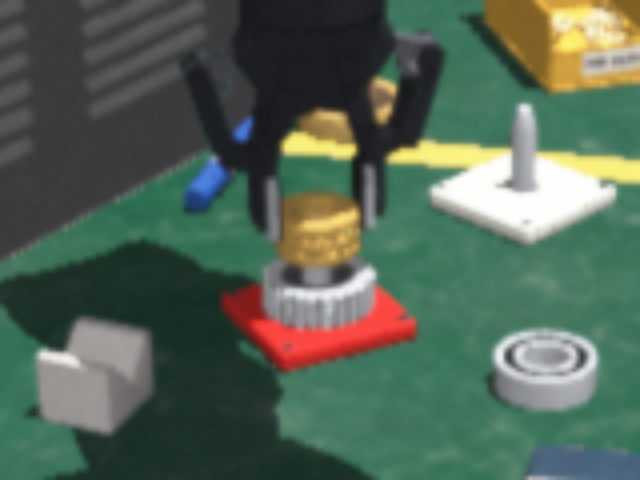

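The brass sleeve is threaded on the pin above the gear. I'll lower, release and go over the bearing.

```bash
python3 -m handwheel '[[0,0,0,-0.0015,0.007,0,0],[0,0,0,0,0.006,0,0],[0,0,0,0,0,0,0]]'
python3 -m handwheel '[[0,0,0,0,0,0,1],[0,0,0,0,0,0,1],[0,0,0,0,0,0,1],[0,0,0,0,0,0,1]]'
python3 -m handwheel '[[0,0,0,0,-0.03,0,1],[0,0,0,0,-0.055,0,1],[0,0,0,0,-0.05,0,1],[0,0,0,-0.03,0,-0.03,1],[0,0,0,-0.033,0,-0.033,1]]'
python3 -m handwheel '[[0,0,0,-0.0336,0,-0.0327,1],[0,0,0,0,0,0,1],[0,0,0,0,0,0,1]]'
python3 - <<'E'
from h import *
c=cam('wrist','w6.png'); print(tool()[0],shift([.44,-.0185,.009]),proj(c,[[.44,-.0185,.018]]))
E
```

```text
t: 11.88
eef_pos: [0.561, 0.0412, 0.0424]
orientation: [-0.698, 0.698, -0.112, 0.112]
contact_force: [0.3, 0.8, -0.7]
gripper_width: 0.0434
t: 12.38
eef_pos: [0.5616, 0.0413, 0.0432]
orientation: [0.698, -0.698, 0.112, -0.112]
contact_force: [-0.4, -0.1, -0.7]
gripper_width: 0.0855
t: 13.0
eef_pos: [0.4816, 0.0008, 0.1786]
orientation: [0.698, -0.698, 0.111, -0.112]
contact_force: [-0.1, -1.2, 0.7]
gripper_width: 0.0855
t: 13.38
eef_pos: [0.4405, -0.0193, 0.1784]
orientation: [0.698, -0.698, 0.111, -0.112]
contact_force: [-0.5, -0.0, -0.8]
gripper_width: 0.0853
[ 0.44090487 -0.01903231  0.17833032] [-1.200e-03  1.693e-01  1.000e-04] [[318.52928103 216.83956009]]
```

View pics/w6.png

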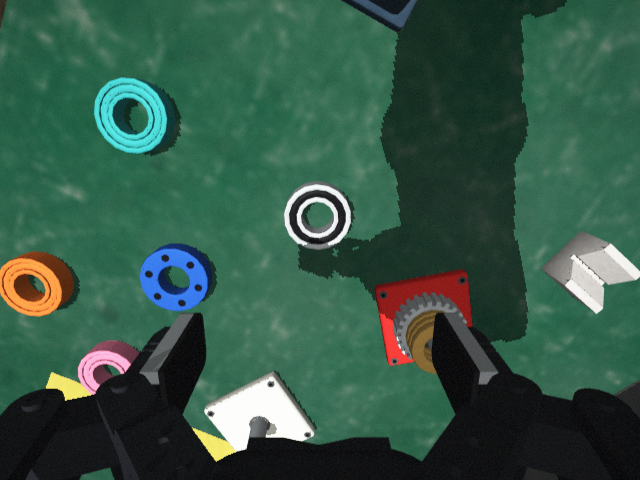

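Bearing at (318,216), as predicted. The stack on the red post is clear of the fingers. I'll grasp, lift and go over the white post.

```bash
python3 -m handwheel '[[0,0,0,-0.001,0.045,0,1],[0,0,0,0,0.045,0,1],[0,0,0,0,0.045,0,1],[0,0,0,0,0.025,0,1],[0,0,0,0,0.0085,0,1]]'
python3 -m handwheel '[[0,0,0,0,0,0,0.4],[0,0,0,0,0,0,0.2],[0,0,0,0,0,0,0],[0,0,0,0,0,0,0],[0,0,0,0,0,0,0]]' 60
python3 - <<'E'
from h import *
print(tool()[0])
E
python3 -m handwheel '[[0,0,0,0,0,0,0],[0,0,0,0,-0.02,0,0],[0,0,0,0,-0.05,0,0],[0,0,0,0,-0.05,0,0],[0,0,0,0,-0.05,0,0]]'
python3 -m handwheel '[[0,0,0,0.041,-0.02,-0.0115,0],[0,0,0,0.041,-0.02,-0.0115,0],[0,0,0,0.041,-0.01,-0.0115,0],[0,0,0,0.041,0,-0.0115,0],[0,0,0,0.041,0,-0.0115,0]]'
python3 -m handwheel '[[0,0,0,0,0,0,0],[0,0,0,0,0,0,0]]'
python3 - <<'E'
from h import *
c=cam('wrist','w7.png'); print(tool()[0],shift([.619,-.138,.04]),proj(c,[[.619,-.138,.064],[.619,-.138,.012]]))
E
```

```text
t: 14.05
eef_pos: [0.4389, -0.0188, 0.0079]
orientation: [-0.698, 0.698, -0.112, 0.111]
contact_force: [-0.2, -0.1, -1.0]
gripper_width: 0.0853
t: 14.68
eef_pos: [0.4398, -0.0191, 0.0111]
orientation: [0.699, -0.698, 0.111, -0.113]
contact_force: [-2.4, 0.4, 12.1]
gripper_width: 0.0495
[ 0.43979042 -0.01911191  0.01113498]
t: 15.3
eef_pos: [0.4388, -0.0192, 0.1822]
orientation: [0.698, -0.698, 0.111, -0.113]
contact_force: [1.0, 1.0, -1.4]
gripper_width: 0.0499
t: 15.92
eef_pos: [0.6167, -0.1385, 0.2309]
orientation: [0.698, -0.698, 0.111, -0.112]
contact_force: [1.2, 0.4, -1.2]
gripper_width: 0.0498
t: 16.18
eef_pos: [0.6151, -0.1375, 0.2299]
orientation: [0.698, -0.698, 0.112, -0.112]
contact_force: [0.0, 0.8, -2.0]
gripper_width: 0.0499
[ 0.61489852 -0.13715074  0.22994757] [0.0042 0.1899 0.0004] [[318.95798033 221.05306035]
 [318.89602448 206.55681992]]
```

View pics/w7.png

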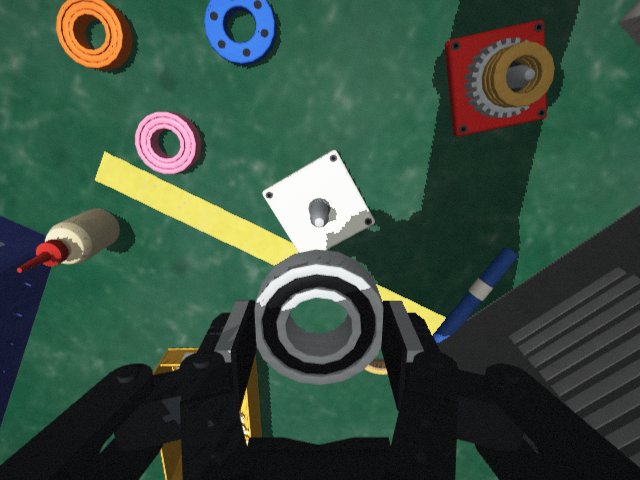

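Pin tip is at (319,221), the bearing's top face is centred at about (320,323), and the red stack looks right.

Run:
```python
from h import *
c=cam('wrist');p,M=tool(); t=ray(c,319.5,220.5,.064);g=ray(c,320,323,p[2]-.0108+.018);b=ray(c,319,202,.012)
print('tip',t,'base',b,'bearing',g,'tcp',p,M.T@(t-g),M.T@(t-p))
```

```text
tip [ 0.618596  -0.1370236  0.064    ] base [ 0.61481748 -0.13613107  0.012     ] bearing [ 0.61308523 -0.13550851  0.23725035] tcp [ 0.61493142 -0.13700459  0.23005035] [5.71713646e-03 1.73250222e-01 1.48004062e-04] [0.00349619 0.16605097 0.00099939]
```

```bash
python3 -m handwheel '[[0,0,0,0.0045,0.04,0.0005,0],[0,0,0,0,0.045,0,0],[0,0,0,0,0.045,0,0],[0,0,0,0,0.015,0,0],[0,0,0,0,0,0,0]]'
python3 -m handwheel '[[0,0,0,0,0.014,0,0],[0,0,0,0,0.014,0,0],[0,0,0,0,0.012,0,0],[0,0,0,0,0,0,0]]'
python3 - <<'E'
from h import *
print(shift([.6186,-.137,.023]))
c=cam('scene');im=c['image']; u,v=proj(c,[[.619,-.137,.03]])[0].astype(int)
cv2.imwrite('pics/s3.png',cv2.resize(im[v-60:v+60,u-80:u+80],None,fx=4,fy=4)[:,:,::-1])
E
```

```text
t: 16.9
eef_pos: [0.6197, -0.1384, 0.0847]
orientation: [0.698, -0.698, 0.112, -0.111]
contact_force: [0.1, -0.1, -1.0]
gripper_width: 0.0497
t: 17.4
eef_pos: [0.6192, -0.1387, 0.0433]
orientation: [-0.698, 0.698, -0.113, 0.111]
contact_force: [0.5, -0.1, -1.1]
gripper_width: 0.0499
[-0.0011  0.0203  0.0014]
```

View pics/s3.png

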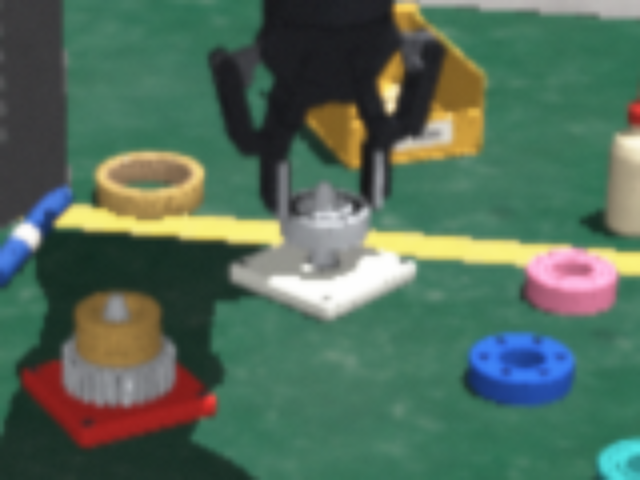

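The bearing is threaded on the white pin, and the red stack looks flat in the same view. I'll lower, release and go over the nylon ring.

```bash
python3 -m handwheel '[[0,0,0,0,0.009,0.001,0],[0,0,0,0,0.0095,0,0],[0,0,0,0,0,0,0]]'
python3 -m handwheel '[[0,0,0,0,0,0,1],[0,0,0,0,0,0,1],[0,0,0,0,0,0,1],[0,0,0,0,0,0,1]]'
python3 -m handwheel '[[0,0,0,0,-0.03,0,1],[0,0,0,0,-0.055,0,1],[0,0,0,0,-0.055,0,1],[0,0,0,-0.038,-0.01,-0.0156,1],[0,0,0,-0.0385,0,-0.0157,1]]'
python3 -m handwheel '[[0,0,0,-0.0385,0,-0.0157,1],[0,0,0,-0.0385,0,-0.0156,1],[0,0,0,0,0,0,1],[0,0,0,0,0,0,1]]'
python3 - <<'E'
from h import *
c=cam('wrist','w8.png'); im=c['image'];hsv=cv2.cvtColor(im,cv2.COLOR_RGB2HSV)
m=cv2.inRange(hsv,(100,150,60),(125,255,255));m[:100]=0;m[310:]=0
k=max(cv2.findContours(m,cv2.RETR_EXTERNAL,cv2.CHAIN_APPROX_NONE)[0],key=cv2.contourArea);b=cv2.boundingRect(k)
p=proj(c,[[.4537,-.15,.016]])[0];g=ray(c,b[0]+b[2]/2,b[1]+b[3]/2,.012)
print(b,p,g,tool()[0],shift([g[0],g[1],.009]))
E
```

```text
t: 17.82
eef_pos: [0.6196, -0.1376, 0.025]
orientation: [0.698, -0.698, 0.112, -0.111]
contact_force: [-0.2, 0.2, -0.9]
gripper_width: 0.0496
t: 18.32
eef_pos: [0.6205, -0.1379, 0.0262]
orientation: [0.698, -0.698, 0.112, -0.112]
contact_force: [0.5, -1.0, 0.7]
gripper_width: 0.0851
t: 18.95
eef_pos: [0.5378, -0.144, 0.1774]
orientation: [0.698, -0.698, 0.111, -0.113]
contact_force: [0.2, -1.1, -0.4]
gripper_width: 0.0853
t: 19.45
eef_pos: [0.4559, -0.1493, 0.1765]
orientation: [0.698, -0.698, 0.111, -0.112]
contact_force: [1.0, 0.6, 0.6]
gripper_width: 0.0855
(279, 179, 72, 73) [316.21917271 215.44407653] [ 0.4544039  -0.15128106  0.012     ] [ 0.45619819 -0.1492492   0.17633801] [-0.0013  0.1673 -0.0025]
```

```bash
python3 -m handwheel '[[0,0,0,-0.0015,0.045,-0.0025,1],[0,0,0,0,0.045,0,1],[0,0,0,0,0.045,0,1],[0,0,0,0,0.024,0,1],[0,0,0,0,0.0085,0,1]]'
python3 -m handwheel '[[0,0,0,0,0,0,0.4],[0,0,0,0,0,0,0.2],[0,0,0,0,0,0,0],[0,0,0,0,0,0,0],[0,0,0,0,0,0,0]]' 45
python3 - <<'E'
from h import *
print(tool()[0])
E
python3 -m handwheel '[[0,0,0,0,0,0,0],[0,0,0,0,-0.02,0,0],[0,0,0,0,-0.05,0,0],[0,0,0,0,-0.05,0,0],[0,0,0,0,-0.05,0,0]]'
python3 -m handwheel '[[0,0,0,0.0385,-0.02,0.0155,0],[0,0,0,0.0385,-0.02,0.0155,0],[0,0,0,0.0385,-0.01,0.0155,0],[0,0,0,0.0385,0,0.0155,0],[0,0,0,0,0,0,0]]'
python3 -m handwheel '[[0,0,0,0,0,0,0],[0,0,0,0,0,0,0]]'
python3 - <<'E'
from h import *
c=cam('wrist','w9.png'); print(tool()[0],shift([.6186,-.137,.04]))
E
```

```text
t: 20.12
eef_pos: [0.4529, -0.1511, 0.0069]
orientation: [-0.698, 0.698, -0.112, 0.111]
contact_force: [0.3, -0.3, 0.5]
gripper_width: 0.0854
t: 20.75
eef_pos: [0.4538, -0.1515, 0.0101]
orientation: [0.698, -0.698, 0.111, -0.113]
contact_force: [-1.4, 0.2, 7.0]
gripper_width: 0.0541
[ 0.45376645 -0.15152561  0.01008128]
t: 21.38
eef_pos: [0.4529, -0.1513, 0.1813]
orientation: [0.698, -0.698, 0.111, -0.113]
contact_force: [1.7, 0.4, -1.6]
gripper_width: 0.0539
t: 22.0
eef_pos: [0.6209, -0.1393, 0.2292]
orientation: [0.698, -0.698, 0.11, -0.112]
contact_force: [-1.2, 0.2, -0.7]
gripper_width: 0.054
t: 22.25
eef_pos: [0.6175, -0.1409, 0.2291]
orientation: [0.698, -0.698, 0.112, -0.112]
contact_force: [0.3, -0.2, -0.2]
gripper_width: 0.0537
[ 0.617614   -0.14088943  0.22910879] [-0.0003  0.1891  0.004 ]
```

View pics/w9.png

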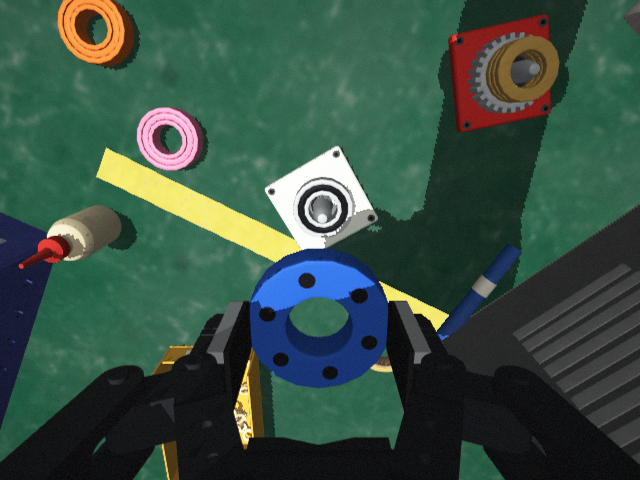

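Bearing is on the white base with the pin tip at (322,217). The ring is held with its centre at about (319,328).

Run:
```python
from h import *
c=cam('wrist');p,M=tool(); t=ray(c,322,217,.064);g=ray(c,319,327,p[2]-.010+.016)
print('tip',t,'ring',g,'tcp',p,M.T@(t-g),M.T@(t-p))
```

```text
tip [ 0.6190146  -0.13792433  0.064     ] ring [ 0.61806968 -0.14034216  0.23502743] tcp [ 0.61776241 -0.14075288  0.22902743] [9.27967818e-05 1.71028222e-01 2.54151335e-03] [0.00025767 0.16502841 0.00302958]
```

```bash
python3 -m handwheel '[[0,0,0,0.0005,0.04,0.003,0],[0,0,0,0,0.045,0,0],[0,0,0,0,0.045,0,0],[0,0,0,0,0.014,0,0],[0,0,0,0,0,0,0]]'
python3 -m handwheel '[[0,0,0,0,0.01,0,0],[0,0,0,0,0.01,0,0],[0,0,0,0,0.01,0,0],[0,0,0,0,0,0,0]]'
python3 - <<'E'
from h import *
p=tool()[0];print(p,shift([.6188,-.1375,.0405]))
c=cam('scene');im=c['image'];hsv=cv2.cvtColor(im,cv2.COLOR_RGB2HSV)
u,v=proj(c,[[.6188,-.1375,.055]])[0];print('expected ring centre px',u,v, 'ring c at tcp', proj(c,[[p[0],p[1],p[2]-.002]]),'tip',proj(c,[[.6188,-.1375,.064]]))
m=cv2.inRange(hsv,(100,120,40),(125,255,255));u,v=int(u),int(v);w=np.zeros_like(m);w[v-25:v+25,u-30:u+30]=m[v-25:v+25,u-30:u+30]
k=max(cv2.findContours(w,cv2.RETR_EXTERNAL,cv2.CHAIN_APPROX_NONE)[0],key=cv2.contourArea);print(cv2.boundingRect(k))
cv2.imwrite('pics/s4.png',cv2.resize(im[v-60:v+60,u-80:u+80],None,fx=4,fy=4)[:,:,::-1])
for y in range(v-12,v+14,2): print(y,[tuple(int(a) for a in im[y,x]) for x in range(u-3,u+4,3)])
E
```

```text
t: 22.98
eef_pos: [0.6197, -0.138, 0.0847]
orientation: [-0.698, 0.698, -0.112, 0.112]
contact_force: [-0.5, -0.7, -0.5]
gripper_width: 0.054
t: 23.48
eef_pos: [0.6192, -0.1376, 0.0536]
orientation: [0.698, -0.698, 0.112, -0.111]
contact_force: [-0.6, -0.1, -0.3]
gripper_width: 0.0539
[ 0.61921479 -0.13762381  0.05359221] [-0.0004  0.0131 -0.    ]
expected ring centre px 314.2849231237001 195.28764405698823 ring c at tcp [[314.19683851 196.54918953]] tip [[314.3517872  191.75211028]]
(301, 188, 25, 15)
183 [(45, 87, 69), (28, 47, 38), (116, 93, 43)]
185 [(62, 118, 94), (31, 58, 46), (45, 60, 43)]
187 [(59, 107, 102), (57, 104, 109), (55, 105, 91)]
189 [(27, 54, 113), (37, 61, 116), (26, 45, 82)]
191 [(48, 71, 133), (133, 136, 145), (30, 58, 125)]
193 [(70, 87, 130), (145, 148, 156), (42, 69, 137)]
195 [(58, 106, 214), (91, 135, 230), (54, 100, 201)]
197 [(53, 110, 227), (55, 115, 231), (51, 106, 222)]
199 [(33, 69, 151), (36, 75, 164), (37, 77, 170)]
201 [(33, 67, 148), (34, 69, 151), (35, 74, 163)]
203 [(97, 106, 140), (96, 112, 155), (84, 97, 136)]
205 [(138, 141, 144), (139, 142, 145), (111, 114, 117)]
207 [(99, 102, 104), (110, 111, 114), (90, 91, 95)]
```

The grey pin tip shows inside the ring's bore at (314,192). The ring's underside is at about 44 mm, below the tip, with no contact force, so it is threaded. I'll lower, release and back off.

```bash
python3 -m handwheel '[[0,0,0,-0.0005,0.0065,0,0],[0,0,0,0,0.0065,0,0],[0,0,0,0,0,0,0]]'
python3 -m handwheel '[[0,0,0,0,0,0,1],[0,0,0,0,0,0,1],[0,0,0,0,0,0,1],[0,0,0,0,0,0,1]]'
python3 -m handwheel '[[0,0,0,0,-0.03,0,1],[0,0,0,0,-0.055,0,1],[0,0,0,0,-0.055,0,1],[0,0,0,-0.04,-0.02,0,1],[0,0,0,-0.05,0,0,1]]'
python3 -m handwheel '[[0,0,0,-0.05,0,0,1],[0,0,0,0,0,0,1],[0,0,0,0,0,0,1]]'
python3 - <<'E'
from h import *
a=[]
for n,z in [('scene',3.4),('top',2.2)]:
    c=cam(n);u,v=proj(c,[[.59,-.05,.03]])[0].astype(int)
    im=c['image'][max(v-80,0):v+80,max(u-120,0):u+120];a.append(cv2.resize(im,(720,290 if n=='top' else 300)))
cv2.imwrite('pics/fin.png',np.vstack(a)[:,:,::-1])
E
```

```text
t: 23.9
eef_pos: [0.619, -0.1375, 0.0409]
orientation: [0.698, -0.698, 0.112, -0.112]
contact_force: [0.0, 0.3, 0.1]
gripper_width: 0.0534
t: 24.4
eef_pos: [0.6195, -0.1377, 0.0416]
orientation: [0.698, -0.698, 0.112, -0.112]
contact_force: [-0.9, 0.6, 1.1]
gripper_width: 0.0852
t: 25.02
eef_pos: [0.5346, -0.1098, 0.2034]
orientation: [0.698, -0.698, 0.11, -0.114]
contact_force: [-0.5, 0.7, 0.3]
gripper_width: 0.0854
t: 25.4
eef_pos: [0.4872, -0.094, 0.202]
orientation: [0.698, -0.698, 0.111, -0.112]
contact_force: [1.2, -0.3, -0.0]
gripper_width: 0.0852
```

View pics/fin.png

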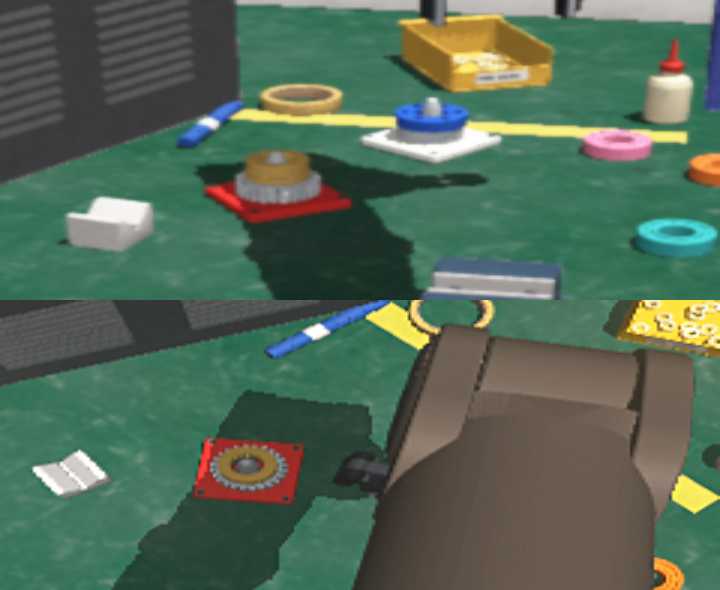

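Both stacks sit flat and in the right order: brass on gear on the red base at (277,180), blue ring on bearing on the white base at (431,125). The gripper is clear, so I'm handing in.

```bash
python3 -c "
from bench import *
print(finish_job())"
```

```text
the job is handed in; nothing more can be done
None
```

The kitting is done and handed in at about 25.5 s of the 112 s allowed. The red post holds the steel gear with the brass spacer on top. The white post holds the ball bearing with the blue nylon ring on top.

- **Final check:** the last scene view showed both stacks flat and in the right order, with the gripper open and clear. The final top view confirmed only the red stack, because the arm hid the white post.
- **Bystanders:** the V-block and the oil bottle were still standing at the end. I last saw the carton in place midway through the job; the final crops did not show it, but nothing went near it after that.
- **Forces:** the highest contact force reported was about 12 N, while closing on the bearing.
- **Disagreement between cameras:** the top and wrist cameras differed by up to about 7 mm in y. I used the wrist view for the fits, and all four parts threaded without contact.

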